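# Uncover the balance and stand the tall measuring cylinder on it

## Task

Get the tall, stoppered measuring cylinder onto the balance: first pinch the two tabs of the balance's clip-on cover together, lift the cover off and lay it flat, right way up, in the middle of the white bench pad, then stand the cylinder upright in the middle of the bare steel pan. The cylinder is glass and top-heavy, so hold it well up its body, keep it upright all the way and set both things down gently without dropping them. Leave the other bottle, flask, short cylinder and electrode stand where they are.

Things in the scene. Friction and masses are not known exactly. Their poses are not given: they have to be found in the camera images.
- balance: Laboratory balance, fixed; grey housing 230 (x) by 176 (y) by 50 mm high, display near its -x edge. Origin: centre of its underside. Pan 30 mm towards +x of the centre, inside a white frame, outside 140 (x) by 150 (y), inside 130 along x, top at z = 70 mm. On its two y sides lips overhang inwards, inner edges 62 mm either side of the pan centre, underside at z = 66 mm.
- pan (a point): Centre of the upper face of the balance's round steel pan, 106 mm across, 57 mm above the bench. Axes as the balance's. Covered by the clip-on cover at the start; once that is off, only the frame (13 mm higher than the pan) stands round it.
- cover: White plate clipped over the pan at the start, 124 (x) by 116 (y) by 6 mm, 160 g, resting on ledges 59 mm above the bench. Origin: centre of its flat underside; z up, axes parallel to the balance's at the start. Two upright grey tabs stand on it across y, each 26 mm wide (x), 6 mm thick, from 7 to 37 mm above the underside, outer faces at y = +24 and -24 mm when let go. Nothing sticks out below.
- tab_left (a joint): Squeeze of the tab on the cover's +y side: 0 let go, 0.008 m fully in (hard stop; spring 2 N rising to about 5 N). Tab moves along y only and carries a 40 mm wide hook out of the plate's edge, reaching y = 67 mm, under the frame's lip; fully in it reaches 59 mm and clears the lip by 3 mm. Pinch both fully in (32 mm over the outer faces), keep them so, and lift straight up.
- tab_right (a joint): The same for the tab on the cover's -y side (hook to y = -67 mm): 0 let go, 0.008 m fully in.
- pad: White absorbent bench pad, flat and fixed, 190 by 190 by 2 mm. Origin: centre of its underside on the bench.
- mat: Dark grey rubber mat, flat and fixed, 200 by 200 by 4 mm, on which the tall cylinder, short cylinder, brown bottle and electrode stand stand about 105 mm apart in a square. Origin: centre of its underside on the bench.
- cylinder: Tall glass measuring cylinder, white marks, 220 mm high, about 300 g, one rigid piece, top-heavy (centre of mass 138 mm up). Foot 52 mm across, 8 thick; body 29 mm across from 8 to 205 mm; white collar 40 mm across from 140 to 152; black stopper 36 mm across from 205 to 220. Best gripped from above on the glass between collar and stopper. Origin: centre of the foot's underside, on the mat; z up.
- short_cylinder: Bystander: short open measuring cylinder of clear glass, 148 mm high, foot 48 mm and body 22 mm across, rim 27 mm across. Origin: centre of the underside. Loose, easily knocked over.
- bottle: Bystander: brown glass bottle with black cap, 72 mm across, 175 mm high. Origin: centre of the underside. Loose.
- stand: Bystander: electrode stand, 900 g, loose. Round grey foot 76 mm across and 14 mm high, a steel rod 10 mm across up to 300 mm on its axis, and a black electrode 12 mm across hanging upright 26 mm from the rod along its +x, from 62 to 255 mm high, held by a short clamp at 235 mm. Origin: centre of the underside of the foot; z up.
- flask: Bystander: conical glass flask, 68 mm across at the foot, 32 mm at the rim, 110 mm high, standing on the bench beyond or beside the pad's far edge. Origin: centre of the underside. Loose.

How it is judged:
By the outcome, as a careful person would: the job done as asked, in the order asked, and still so for the second after the job is handed in, with the robot touching nothing.
It also fails if it takes over 72 s, if anything falls off the work surface, if the arm or the gripper's body presses on something with over 40 N, if the wrist force passes 120 N, or if a joint passes its speed limit or range.

## Robot

A 7-joint arm with a two-finger parallel gripper is mounted at the origin on the work surface. World frame = base frame: x ahead of the robot, y to its left, z up, the work surface at z = 0. Lengths are in m, angles in rad, forces in N, time in s.
With the tool pointing down it reaches from about 0.425 to 0.825 m from the base axis. Payload 3.6 kg.
Tool frame: the origin (TCP) lies at the very end of the fingers, on their centre line; the grasp point (between the pads) lies 19 mm behind it (ctrl.pinch_z is the distance from the TCP to the grasp point, in m); z points along the fingers, y is the direction in which the jaws open and shut (so a half turn about z gives the same grasp; the last joint's range is limited). The gripper opens to 93 mm and grips with 3 to 60 N. Pads are 15 mm wide; open, the fingers measure 128 mm over their backs; the gripper's body (75 mm by 188 mm) begins 65 mm behind the grasp point.
Start: joints at [1.294, 0.615, -0.013, 1.423, 0.008, 1.103, -0.04], TCP at [0.161, -0.63, 0.219] pointing down, gripper open.
Joint ranges: [-3.12, 3.12], [-0.3, 2.06], [-1.34, 1.32], [0.26, 2.42], [-1.36, 4.5], [0.01, 1.98], [-2.84, 2.84]. Speed limits (rad/s): [2.79, 2.79, 3.14, 3.14, 3.14, 3.14, 3.14].

## Interface

Orientations are given as a rotation vector (axis times angle).
In Python, from cell import ctrl gives the robot as it stands.
- The arm moves only by the tool move_arm, never from a script. Its argument "motion" is a list of rows, each a list of 4 numbers: the shift along the tool's x, y, z in m, then the turn about the tool's z in degrees. A call has 1 to 8 rows; each row is the pose to reach, as a shift and turn from the pose commanded when the call began, along the tool's axes at that moment; what a row does not reach only later rows make up. A row lasts 1/10 s, in which the tool goes at most 50 mm and 8.59 degrees, less where a joint would pass 70% of its speed; a pose out of reach is approached as far as the arm can. A call with a gripper value outside its range is refused whole. "hand" is the finger opening in m, from 0 to 0.093, set as the call begins (left out, the last holds). The fingers move at their own pace and stop on an object; "newtons" is the grip in N (left out, the last holds). Time passes only in rows, so rows that repeat a pose let the fingers close. It gives the time, the measured TCP pose, the force and the opening at its end, in the units of the state.
- ctrl.observe(): the state, without advancing time (a new reading comes with each control period).
- ctrl.snapshot(name): name is "scene" or "side" or "wrist"; returns (picture, depth): 480x640x3 uint8, red, green, blue; 480x640 float32, m along the optical axis (not along the pixel's ray), 0 where there is no reading.
- ctrl.calibration(name): a dict with "vfov" (degrees; the focal length in pixels is half the picture's height over the tangent of half this angle, whatever the lens; pixels are square), "cx", "cy" (the principal point, pixels), "rvec" (rotation vector, rad) and "tvec" (3), from world to camera coordinates, as OpenCV has them. Camera axes: x right, y down, z forward; pixel columns grow to the right and rows downward; lengths in m; the calibration is good to about 2 mm. A picture is of the moment at which its call begins: read the wrist's pose just before it. calibration takes no time and is no camera call; for the wrist camera it gives the pose at the moment of the call.
- ctrl.sign_off(): hands the job in, once; it reports no verdict.
The state is a dict: "time_s": time; "joints": joint angles; "dq": joint speeds; "joint_efforts": joint torques, N m; "ee_pos": TCP position; "tool_rot": TCP orientation; "ft_force": force on the tool from outside, world axes, zero at the start; "torque": the same for the moment, N m; "grip_width": finger opening in m.
Only numpy, scipy, OpenCV 4.12 (cv2) and the standard library are available. Lean on these libraries where they do the work, as an engineer would, in place of code of your own. Each camera call takes 0.05 s, during which the arm holds its last target. There are 200 camera calls.

## Working session

There is one attempt and no reset: what is moved stays moved. The work goes in short steps, Python scripts to look and compute and a tool call to move; the robot and the scene stay as the last step left them, time stands still between calls to the robot, and variables do not carry over. Pictures are saved under pics/ and viewed, on a budget of 10 in all, crops included, one or two more only if the job needs it, and the job is handed in when it is done.

Besides the shell and the picture viewer there is one more tool, called after "Emit:" as name(argument=value, ...), one argument or row to a line, values as JSON. move_arm: Moves the arm, as the interface text tells. Its arguments: {"type":"object","properties":{"motion":{"type":"array"},"hand":{"type":"number"},"newtons":{"type":"number"}},"required":["motion"]}

```bash
ls; mkdir -p pics; cat > h.py <<'E'
import numpy as np, cv2
from cell import ctrl
def cam(n):
    c=ctrl.calibration(n); R=cv2.Rodrigues(np.array(c["rvec"],float))[0]; t=np.array(c["tvec"],float).ravel()
    f=240/np.tan(np.radians(c["vfov"])/2); return R,t,f,c["cx"],c["cy"]
def snap(n):
    C=cam(n); p,d=ctrl.snapshot(n); return p,d,C
def plane(C,uv,z):
    R,t,f,cx,cy=C; uv=np.atleast_2d(uv).astype(float)
    r=np.c_[(uv[:,0]-cx)/f,(uv[:,1]-cy)/f,np.ones(len(uv))]@R
    o=-R.T@t; return o+r*((z-o[2])/r[:,2])[:,None]
def cloud(C,d):
    R,t,f,cx,cy=C; v,u=np.mgrid[:480,:640]
    P=np.stack([(u-cx)/f*d,(v-cy)/f*d,d],-1); return (P-t)@R
def save(n,p): cv2.imwrite(f"pics/{n}.png",p[:,:,::-1])
E
python3 - <<'E'
from h import *
for n in("scene","side"):
    p,d,C=snap(n); save(n+"0",p); np.savez(n+"0.npz",p=p,d=d,R=C[0],t=C[1],f=C[2:])
    print(n,-C[0].T@C[1],C[0][2])
print(ctrl.observe())
E
```

```text
pics
scene [1.13327377 0.45234635 0.96090954] [-0.49689974 -0.39553121 -0.77242846]
side [0.31107907 0.71139136 0.75348071] [ 0.26115115 -0.69569645 -0.66918348]
{'time_s': 0.1, 'joints': array([ 1.29348485,  0.61577953, -0.01257219,  1.42470693,  0.00808952,
        1.10341249, -0.04041634]), 'dq': array([-0.00229557, -0.00316529, -0.00114769, -0.00388476,  0.0010229 ,
        0.00030114, -0.00030089]), 'joint_efforts': array([ 7.79686052e-04, -4.60041904e+01,  2.10104696e-01, -1.66244602e+01,
       -6.11334457e-02,  1.69589580e-02,  9.44542535e-05]), 'ee_pos': array([ 0.16113999, -0.6289849 ,  0.21763555]), 'tool_rot': array([-3.11470505e+00, -3.92675058e-01,  5.10376167e-04]), 'ft_force': array([ 0.65014831,  1.14823181, -0.34825924]), 'torque': array([-0.01907513, -0.04473974,  0.02728875]), 'grip_width': 0.09311806401553119}
```

View pics/scene0.png

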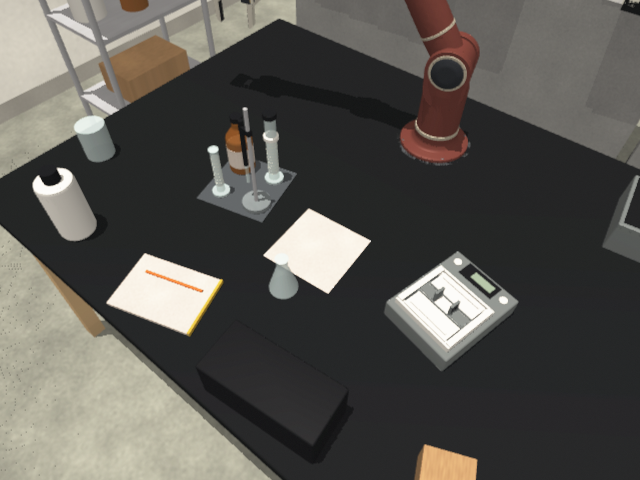

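View pics/side0.png

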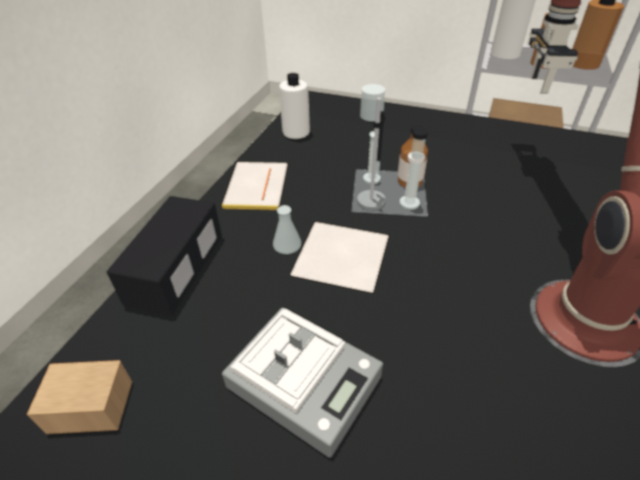

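The scene view shows the pad at about (318,248), flask at (284,277), mat at (248,185) with the tall cylinder at (273,155), and the balance at (450,305). The side view agrees: pad (340,255), tall cylinder foot (410,202), balance (305,370).

```bash
python3 - <<'E'
from h import *
def rect(C,m,z,seed):
    n,l=cv2.connectedComponents(m.astype(np.uint8)); k=l[seed[1],seed[0]]
    c=max(cv2.findContours((l==k).astype(np.uint8),0,1)[0],key=cv2.contourArea)
    P=plane(C,c[:,0,:],z)[:,:2]
    (x,y),s,a=cv2.minAreaRect((P*1000).astype(np.float32)); return np.round([x,y,*s,a],1)
S={"scene":dict(pad=(318,248),mat=(235,200),frame=(402,310),foot=(274,178)),"side":dict(pad=(340,255),mat=(395,205),frame=(290,314),foot=(410,202))}
for n in S:
    D=np.load(n+"0.npz"); C=(D["R"],D["t"],*D["f"]); p=D["p"]; d=D["d"]; hsv=cv2.cvtColor(p,cv2.COLOR_RGB2HSV)
    V=hsv[...,2]; W=cloud(C,d)
    s=S[n]; print(n,{k:(hsv[q[1],q[0]].tolist(),W[q[1],q[0]].round(3).tolist()) for k,q in s.items()})
    print("pad",rect(C,V>180,.002,s["pad"]))
    x,y=s["mat"]; print("mat",rect(C,(V>45),.004,s["mat"]))
    # frame by height
    H=W[...,2]; bal=(H>.03)&(H<.12)&(d>0)&(abs(W[...,0]-.6)<.4)
    m=(abs(H-.07)<.005)&(V>170)&(d>0)
    k,l,st,ce=cv2.connectedComponentsWithStats(m.astype(np.uint8))
    for i in range(1,k):
        if st[i,4]>300: 
            v,u=np.nonzero(l==i); P=plane(C,np.c_[u,v],.07)[:,:2]
            print("frame?",st[i],np.round(P.mean(0),3),[np.round(q,1) for q in cv2.minAreaRect((P*1000).astype(np.float32))])
    # housing top z=.05
    m=(abs(H-.05)<.006)&(d>0)
    k,l,st,ce=cv2.connectedComponentsWithStats(m.astype(np.uint8)); i=1+st[1:,4].argmax()
    m=(H>.04)&(H<.08)&(d>0)
    k,l,st,ce=cv2.connectedComponentsWithStats(m.astype(np.uint8)); 
    for i in range(1,k):
        if st[i,4]>1500:
            P=W[l==i][:,:2]; print("housing",st[i],[np.round(q,1) for q in cv2.minAreaRect((P*1000).astype(np.float32))])
    # tall objects near mat
    for zz in (.17,.21):
        m=(abs(H-zz)<.012)&(d>0)
        k,l,st,ce=cv2.connectedComponentsWithStats(m.astype(np.uint8))
        for i in range(1,k):
            if st[i,4]>25: print("z",zz,ce[i].round(),np.median(W[l==i],0).round(3),st[i,4])
E
```

```text
scene {'pad': ([19, 16, 251], [0.537, -0.013, -0.001]), 'mat': ([96, 12, 106], [0.554, -0.282, 0.006]), 'frame': ([40, 10, 156], [0.588, 0.255, 0.051]), 'foot': ([75, 15, 198], [0.436, -0.247, 0.02])}
pad [539.1 -13.3 191.2 191.    3.8]
mat [ 432.2 -344.8  419.4  264.2   38.5]
frame? [396 266  90  51 694] [0.502 0.298] [array([530.1, 312.3]), array([133.4, 138.9]), np.float64(76.4)]
frame? [405 296  47  45 434] [0.576 0.306] [array([571.4, 311.7]), array([114. ,  61.4]), np.float64(77.0)]
frame? [438 306  57  44 406] [0.55  0.386] [array([547.5, 380.7]), array([ 25.9, 140.4]), np.float64(76.3)]
frame? [ 419  445   58   35 1528] [0.809 0.481] [array([812.3, 486.4]), array([57.9, 89.9]), np.float64(23.0)]
housing [  43    0  156   49 3133] [array([  129.4, -1297.7]), array([455.6, 357.5]), np.float64(0.4)]
housing [ 386  252  133  112 7486] [array([501.1, 327.5]), array([176.5, 232.8]), np.float64(76.4)]
housing [ 418  445   59   35 1599] [array([811.3, 486.7]), array([58.4, 90.4]), np.float64(23.3)]
z 0.17 [89. 11.] [ 0.345 -1.132  0.169] 57
z 0.17 [443. 102.] [0.056 0.021 0.171] 299

[... 1626 characters left out ...]
] [ 0.339 -1.131  0.169] 45
z 0.17 [625.  54.] [-0.138 -1.13   0.17 ] 54
z 0.17 [293.  88.] [ 0.857 -0.498  0.172] 306
z 0.17 [415. 128.] [ 0.454 -0.354  0.18 ] 35
z 0.17 [377. 149.] [ 0.522 -0.228  0.17 ] 63
z 0.17 [417. 154.] [ 0.423 -0.244  0.168] 116
z 0.17 [607. 274.] [0.032 0.054 0.17 ] 698
z 0.21 [65. 29.] [ 1.867 -0.622  0.21 ] 1021
z 0.21 [514.  19.] [ 0.25 -1.27  0.21] 210
z 0.21 [597.  28.] [-0.041 -1.249  0.211] 247
z 0.21 [487.  28.] [ 0.338 -1.131  0.211] 44
z 0.21 [631.  42.] [-0.139 -1.13   0.209] 59
z 0.21 [293.  75.] [ 0.866 -0.514  0.203] 74
z 0.21 [378. 134.] [ 0.522 -0.246  0.211] 71
z 0.21 [419. 139.] [ 0.423 -0.243  0.211] 108
z 0.21 [612. 256.] [0.041 0.045 0.208] 723
```

```bash
cat >> h.py <<'E'
def go(x,y,z,ang,quiet=False):
    "shift in tool axes (m) and turn about tool z (deg) so that the TCP is at xyz and tool y lies at world angle ang (mod 180)"
    s=ctrl.observe(); R=cv2.Rodrigues(np.array(s["tool_rot"]))[0]
    sh=R.T@(np.array([x,y,z])-s["ee_pos"]); a=np.degrees(np.arctan2(R[1,1],R[0,1]))
    t=-(ang-a)
    print("t",round(s["time_s"],2),"pos",np.round(s["ee_pos"],4),"yang",round(a,1),"tilt",np.round(R[:2,2],3),"q7",round(s["joints"][6],2),"F",np.round(s["ft_force"],1),"w",round(s["grip_width"],4))
    print("  -> shift",np.round(sh,4),"turn",round(t,1),"(or",round(t%180,1),round(t%180-180,1),")")
E
python3 -c "
from h import *
go(.41,-.27,.40,76.4)"
```

```text
t 0.1 pos [ 0.1611 -0.629   0.2176] yang -75.6 tilt [-0.001  0.002] q7 -0.04 F [ 0.7  1.1 -0.3] w 0.0931
  -> shift [ 0.3302 -0.2864 -0.1817] turn -152.0 (or 28.0 -152.0 )
```

Emit:
move_arm(
  motion=[
    [0.33,-0.286,-0.18,-68],
    [0.33,-0.286,-0.18,-68],
    [0.33,-0.286,-0.18,-68],
    [0.33,-0.286,-0.18,-68],
    [0.33,-0.286,-0.18,-68],
    [0.33,-0.286,-0.18,-68],
    [0.33,-0.286,-0.18,-68],
    [0.33,-0.286,-0.18,-68],
  ],
  hand=0.07,
)

```text
time_s: 0.9
ee_pos: [0.3724, -0.3238, 0.3716]
tool_rot: [-2.358, -2.075, 0.001]
ft_force: [0.9, -0.6, -0.6]
grip_width: 0.0703
```

```bash
python3 -c "
from h import *
go(.50,.0,.36,76.4)"
```

```text
t 0.9 pos [ 0.3724 -0.3238  0.3716] yang -7.3 tilt [-0.001  0.   ] q7 0.43 F [ 0.9 -0.6 -0.6] w 0.0703
  -> shift [0.3373 0.0855 0.0116] turn -83.7 (or 96.3 -83.7 )
```

Emit:
move_arm(
  motion=[
    [0.337,0.085,-0.01,-60],
    [0.337,0.085,-0.01,-60],
    [0.337,0.085,-0.01,-60],
    [0.337,0.085,-0.01,-60],
    [0.337,0.085,-0.01,-60],
    [0.337,0.085,-0.01,-60],
    [0.337,0.085,-0.01,-60],
    [0.337,0.085,-0.01,-60],
  ],
)

```text
time_s: 1.7
ee_pos: [0.5013, 0.0052, 0.3812]
tool_rot: [-0.99, -2.98, -0.009]
ft_force: [-1.0, 0.3, -0.7]
grip_width: 0.07
```

```bash
python3 -c "
from h import *
go(.528,.321,.25,76.4)"
```

```text
t 1.7 pos [0.5013 0.0052 0.3812] yang 53.3 tilt [0.001 0.006] q7 0.64 F [-1.   0.3 -0.7] w 0.07
  -> shift [0.1671 0.2684 0.133 ] turn -23.1 (or 156.9 -23.1 )
```

Emit:
move_arm(
  motion=[
    [0.167,0.268,0.133,-23],
    [0.167,0.268,0.133,-23],
    [0.167,0.268,0.133,-23],
    [0.167,0.268,0.133,-23],
    [0.167,0.268,0.133,-23],
    [0.167,0.268,0.133,-23],
    [0.167,0.268,0.133,-23],
    [0.167,0.268,0.133,-23],
  ],
)

```text
time_s: 2.5
ee_pos: [0.5289, 0.3162, 0.2447]
tool_rot: [-0.387, -3.111, -0.001]
ft_force: [-0.5, -0.8, -0.4]
grip_width: 0.0702
```

```bash
python3 - <<'E'
from h import *
go(.528,.321,.25,76.4)
p,d,C=snap("wrist"); save("w1",p); np.savez("w1.npz",p=p,d=d,R=C[0],t=C[1],f=C[2:])
print(-C[0].T@C[1],C[0][2])
E
```

```text
t 2.5 pos [0.5289 0.3162 0.2447] yang 75.8 tilt [-0.007  0.001] q7 0.35 F [-0.5 -0.8 -0.4] w 0.0702
  -> shift [ 0.0021  0.0044 -0.0053] turn -0.6 (or 179.4 -0.6 )
[0.46204785 0.33335647 0.41145111] [ 0.24012693 -0.06092835 -0.96882754]
```

View pics/w1.png

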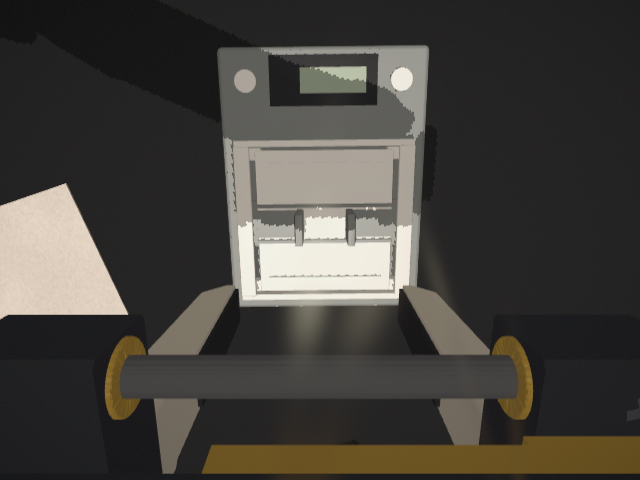

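The wrist view shows the balance, display at the top, with the two tabs at (299,227) and (351,227) and the fingertips near (235,290) and (405,290). Measure the tabs.

```bash
python3 - <<'E'
from h import *
D=np.load("w1.npz"); C=(D["R"],D["t"],*D["f"]); W=cloud(C,D["d"]); d=D["d"]
v,u=np.mgrid[:480,:640]
m=(W[...,2]>.082)&(W[...,2]<.105)&(d>0)&(u>270)&(u<380)&(v>195)&(v<260)
k,l,st,ce=cv2.connectedComponentsWithStats(m.astype(np.uint8))
a=np.radians(76.4);ey=np.array([np.cos(a),np.sin(a)]);ex=np.array([np.sin(a),-np.cos(a)])
c0=np.array([.528,.321])
for i in range(1,k):
    if st[i,4]>20:
        P=W[l==i]; q=P[:,:2]-c0
        print(st[i],P[:,2].min().round(3),P[:,2].max().round(3),"x",np.percentile(q@ex,[2,98]).round(4),"y",np.percentile(q@ey,[2,98]).round(4))
# frame at z=.07 and housing
m=(abs(W[...,2]-.07)<.003)&(d>0)&(v<305)&(u>225)&(u<430)
q=W[m][:,:2]; print("frame",[np.round(x,4) for x in cv2.minAreaRect((q*1000).astype(np.float32))])
m=(abs(W[...,2]-.05)<.003)&(d>0)&(v<310)&(u>200)&(u<450)
q=W[m][:,:2]; print("hous",[np.round(x,4) for x in cv2.minAreaRect((q*1000).astype(np.float32))])
# frame outline ys/xs in image by brightness at row
m=((W[...,2]>.04)&(W[...,2]<.08)&(d>0)&(v<305)&(u>200)&(u<450))
q=W[m][:,:2]; print("all",[np.round(x,4) for x in cv2.minAreaRect((q*1000).astype(np.float32))])
E
```

```text
[294 212  10  35 291] 0.082 0.098 x [-0.0119  0.0132] y [-0.024  -0.0173]
[346 212  10  35 300] 0.082 0.098 x [-0.012   0.0131] y [0.0187 0.0254]
frame [array([529.0308, 321.3715]), array([150.4266, 139.4944]), np.float64(76.463)]
hous [array([499.9129, 328.4184]), array([175.5141, 229.3312]), np.float64(76.5201)]
all [array([498.9557, 328.67  ]), array([176.5493, 228.4445]), np.float64(76.4993)]
```

```bash
python3 -c "
from h import *
go(.529,.3215,.12,76.5)"
```

```text
t 2.55 pos [0.5305 0.3131 0.246 ] yang 75.6 tilt [-0.004 -0.001] q7 0.35 F [ 0.2 -0.6  0. ] w 0.0701
  -> shift [0.0031 0.008  0.126 ] turn -0.9 (or 179.1 -0.9 )
```

Emit:
move_arm(
  motion=[
    [0.003,0.006,0.04,-1],
    [0.003,0.006,0.08,-1],
    [0.003,0.006,0.11,-1],
    [0.003,0.006,0.126,-1],
    [0.003,0.006,0.126,-1],
    [0.003,0.006,0.126,-1],
  ],
)

```text
time_s: 3.15
ee_pos: [0.532, 0.3165, 0.123]
tool_rot: [0.377, 3.118, -0.0]
ft_force: [-0.7, 0.3, 0.4]
grip_width: 0.07
```

```bash
python3 -c "
from h import *
go(.529,.3215,.071,76.5)"
```

```text
t 3.15 pos [0.532  0.3165 0.123 ] yang 76.2 tilt [ 0.001 -0.   ] q7 0.26 F [-0.7  0.3  0.4] w 0.07
  -> shift [0.0042 0.0041 0.052 ] turn -0.3 (or 179.7 -0.3 )
```

Emit:
move_arm(
  motion=[
    [0.004,0.004,0.02,0],
    [0.004,0.004,0.04,0],
    [0.004,0.004,0.052,0],
    [0.004,0.004,0.052,0],
    [0.004,0.004,0.052,0],
  ],
)

```text
time_s: 3.65
ee_pos: [0.5287, 0.3229, 0.0713]
tool_rot: [0.374, 3.118, 0.002]
ft_force: [0.1, 0.5, -0.1]
grip_width: 0.0701
```

```bash
python3 -c "
from h import *
go(.529,.3215,.071,76.5)"
```

```text
t 3.65 pos [0.5287 0.3229 0.0713] yang 76.3 tilt [0.002 0.001] q7 0.21 F [ 0.1  0.5 -0.1] w 0.0701
  -> shift [-0.0006 -0.0013  0.0003] turn -0.2 (or 179.8 -0.2 )
```

Emit:
move_arm(
  motion=[
    [0,-0.001,0,0],
    [0,-0.001,0,0],
    [0,-0.001,0,0],
    [0,-0.001,0,0],
    [0,-0.001,0,0],
    [0,-0.001,0,0],
    [0,-0.001,0,0],
    [0,-0.001,0,0],
  ],
  hand=0.02,
  newtons=30,
)

```text
time_s: 4.45
ee_pos: [0.528, 0.322, 0.0708]
tool_rot: [0.373, 3.119, 0.001]
ft_force: [-1.1, -1.6, 4.6]
grip_width: 0.0311
```

Emit:
move_arm(
  motion=[
    [0,-0.001,-0.003,0],
    [0,-0.001,-0.007,0],
    [0,-0.001,-0.012,0],
    [0,-0.001,-0.02,0],
    [0,-0.001,-0.03,0],
    [0,-0.001,-0.03,0],
  ],
)

```text
time_s: 5.05
ee_pos: [0.5283, 0.3219, 0.1022]
tool_rot: [0.373, 3.117, 0.005]
ft_force: [-1.3, 0.6, -0.9]
grip_width: 0.0309
```

```bash
python3 -c "
from h import *
D=np.load('scene0.npz'); C=(D['R'],D['t'],*D['f']); print(plane(C,[[284,284],[283,258]],0.0), plane(C,[[283,258]],.11))
go(.5395,-.0137,.16,93.8)"
```

```text
[[ 6.70929197e-01 -7.38240161e-03 -1.11022302e-16]
 [ 6.15465538e-01 -5.90820994e-02  0.00000000e+00]] [[ 6.74741570e-01 -5.36391394e-04  1.10000000e-01]]
t 5.05 pos [0.5283 0.3219 0.1022] yang 76.4 tilt [0.003 0.003] q7 0.24 F [-1.3  0.6 -0.9] w 0.0309
  -> shift [-0.0901 -0.3233 -0.0587] turn -17.4 (or 162.6 -17.4 )
```

Emit:
move_arm(
  motion=[
    [0,0,-0.02,0],
    [0,0,-0.045,0],
    [-0.005,-0.018,-0.059,-1],
    [-0.015,-0.05,-0.059,-3],
    [-0.026,-0.09,-0.059,-5],
    [-0.037,-0.13,-0.059,-7],
    [-0.048,-0.17,-0.059,-9],
    [-0.059,-0.21,-0.059,-11],
  ],
)

```text
time_s: 5.85
ee_pos: [0.5352, 0.1011, 0.1593]
tool_rot: [0.069, 3.14, -0.0]
ft_force: [0.8, 0.3, -1.5]
grip_width: 0.0306
```

```bash
python3 -c "
from h import *
go(.5395,-.0137,.10,93.8)"
```

```text
t 5.85 pos [0.5352 0.1011 0.1593] yang 87.5 tilt [ 0.001 -0.   ] q7 0.75 F [ 0.8  0.3 -1.5] w 0.0306
  -> shift [-0.0093 -0.1145  0.0593] turn -6.3 (or 173.7 -6.3 )
```

Emit:
move_arm(
  motion=[
    [-0.003,-0.035,0.005,-2],
    [-0.006,-0.065,0.015,-4],
    [-0.008,-0.09,0.03,-6],
    [-0.009,-0.108,0.045,-6],
    [-0.009,-0.114,0.055,-6],
    [-0.009,-0.114,0.059,-6],
    [-0.009,-0.114,0.059,-6],
  ],
)

```text
time_s: 6.55
ee_pos: [0.5389, -0.0095, 0.0999]
tool_rot: [0.096, -3.14, -0.003]
ft_force: [-0.7, 0.3, -2.0]
grip_width: 0.0306
```

```bash
python3 - <<'E'
from h import *
go(.5395,-.0137,.03,93.8)
p,d,C=snap("side"); save("s1",p[150:350,240:480].repeat(3,0).repeat(3,1))
E
```

```text
t 6.55 pos [ 0.5389 -0.0095  0.0999] yang 93.5 tilt [-0.     0.002] q7 0.95 F [-0.7  0.3 -2. ] w 0.0306
  -> shift [-0.0004 -0.0043  0.0699] turn -0.3 (or 179.7 -0.3 )
```

View pics/s1.png

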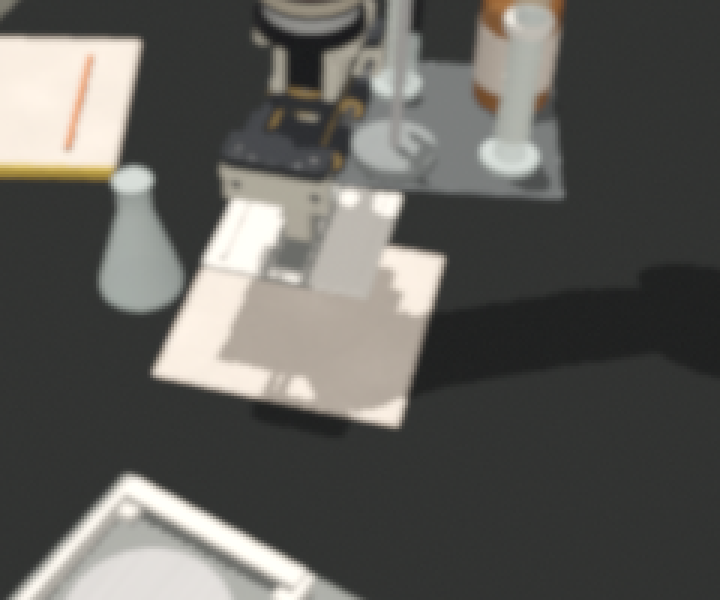

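The cover hangs level at crop (300,250) over the pad (300,320). The flask (140,240) is clear of it, and the bare pan shows at (130,580). Lower it.

Emit:
move_arm(
  motion=[
    [0,-0.004,0.025,0],
    [0,-0.004,0.045,0],
    [0,-0.004,0.06,0],
    [0,-0.004,0.07,0],
    [0,-0.004,0.073,0],
    [0,-0.004,0.074,0],
    [0,-0.004,0.074,0],
  ],
)

```text
time_s: 7.3
ee_pos: [0.5399, -0.0151, 0.0267]
tool_rot: [-0.093, 3.139, 0.0]
ft_force: [0.9, 1.1, -1.3]
grip_width: 0.031
```

```bash
python3 -c "
from h import *
go(.5395,-.0137,.014,93.8)"
```

```text
t 7.3 pos [ 0.5399 -0.0151  0.0267] yang 93.4 tilt [0.001 0.   ] q7 0.86 F [ 0.9  1.1 -1.3] w 0.031
  -> shift [0.0003 0.0015 0.0127] turn -0.4 (or 179.6 -0.4 )
```

Emit:
move_arm(
  motion=[
    [0,0.001,0.004,0],
    [0,0.001,0.007,0],
    [0,0.001,0.009,0],
    [0,0.001,0.011,0],
    [0,0.001,0.012,0],
    [0,0.001,0.013,0],
    [0,0.001,0.013,0],
    [0,0.001,0.013,0],
  ],
)

```text
time_s: 8.1
ee_pos: [0.5392, -0.0146, 0.0139]
tool_rot: [-0.092, 3.14, -0.001]
ft_force: [-2.7, -2.0, 5.7]
grip_width: 0.031
```

Emit:
move_arm(
  motion=[
    [0,0,-0.0005,0],
    [0,0,-0.0005,0],
    [0,0,-0.0005,0],
    [0,0,-0.0005,0],
    [0,0,-0.0005,0],
  ],
  hand=0.07,
)

```text
time_s: 8.6
ee_pos: [0.5394, -0.0144, 0.0135]
tool_rot: [-0.092, 3.14, 0.0]
ft_force: [0.8, 0.3, -0.1]
grip_width: 0.066
```

Emit:
move_arm(
  motion=[
    [0,0,-0.02,0],
    [0,0,-0.06,0],
    [0,0,-0.11,0],
    [0,0,-0.16,0],
    [0,0,-0.21,0],
    [0,0,-0.26,0],
    [0,0,-0.31,0],
    [0,0,-0.31,0],
  ],
)

```text
time_s: 9.4
ee_pos: [0.5425, -0.0123, 0.3307]
tool_rot: [-0.092, 3.126, 0.002]
ft_force: [-0.1, 0.6, -0.1]
grip_width: 0.0702
```

```bash
python3 - <<'E'
from h import *
go(.426,-.257,.40,0); go(.426,-.257,.40,90)
p,d,C=snap("wrist"); save("w2",p); np.savez("w2.npz",p=p,d=d,R=C[0],t=C[1],f=C[2:])
E
```

```text
t 9.4 pos [ 0.5425 -0.0123  0.3307] yang 93.4 tilt [0.014 0.002] q7 1.19 F [-0.1  0.6 -0.1] w 0.0702
  -> shift [ 0.1297 -0.2373 -0.0713] turn 93.4 (or 93.4 -86.6 )
t 9.4 pos [ 0.5425 -0.0123  0.3307] yang 93.4 tilt [0.014 0.002] q7 1.19 F [-0.1  0.6 -0.1] w 0.0702
  -> shift [ 0.1297 -0.2373 -0.0713] turn 3.4 (or 3.4 -176.6 )
```

View pics/w2.png

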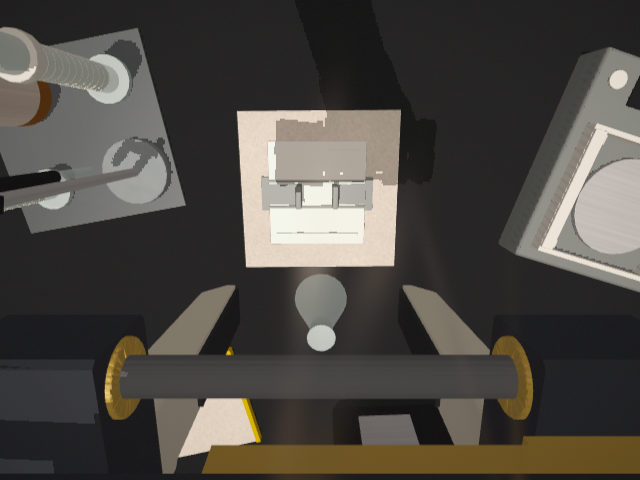

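The wrist view shows the cover lying flat and right way up, at (317,192), on the pad centred at (320,188), with both tabs released. The tall cylinder's foot is at (108,78), the stand's at (137,168) and the bare pan at (620,207).

Emit:
move_arm(
  motion=[
    [0.02,-0.03,-0.03,0],
    [0.04,-0.07,-0.05,0],
    [0.06,-0.11,-0.05,0],
    [0.08,-0.15,-0.05,0],
    [0.1,-0.19,-0.05,0],
    [0.12,-0.22,-0.05,0],
    [0.128,-0.237,-0.05,0],
    [0.128,-0.237,-0.05,0],
  ],
  hand=0.07,
)

```text
time_s: 10.25
ee_pos: [0.4231, -0.2624, 0.3713]
tool_rot: [0.081, -3.136, -0.002]
ft_force: [0.2, 0.4, -0.1]
grip_width: 0.0699
```

```bash
python3 - <<'E'
from h import *
go(.426,-.257,.30,93)
p,d,C=snap("wrist"); save("w3",p); np.savez("w3.npz",p=p,d=d,R=C[0],t=C[1],f=C[2:])
W=cloud(C,d)
for lo,hi in((.217,.229),(.195,.207),(.165,.183)):
    m=(W[...,2]>lo)&(W[...,2]<hi)&(d>0)
    k,l,st,ce=cv2.connectedComponentsWithStats(m.astype(np.uint8))
    for i in range(1,k):
        if st[i,4]>40:
            P=W[l==i]; print(lo,ce[i].round(),st[i,4],np.median(P,0).round(4),[np.round(x,1) for x in cv2.minAreaRect((P[:,:2]*1000).astype(np.float32))])
E
```

```text
t 10.25 pos [ 0.4231 -0.2624  0.3713] yang 92.9 tilt [-0.004  0.001] q7 1.76 F [ 0.2  0.4 -0.1] w 0.0699
  -> shift [-0.0035  0.0051  0.0713] turn -0.1 (or 179.9 -0.1 )
0.217 [326. 235.] 1555 [ 0.4252 -0.2559  0.2241] [array([ 426., -256.]), array([34.9, 35.6]), np.float64(53.5)]
0.217 [322. 340.] 87 [ 0.517  -0.2541  0.2228] [array([ 518.3, -253.1]), array([11.5,  5.1]), np.float64(83.7)]
0.217 [352. 346.] 63 [ 0.5218 -0.2284  0.2228] [array([ 522.8, -228.6]), array([4.1, 9.4]), np.float64(14.3)]
0.195 [322. 329.] 75 [ 0.5171 -0.2539  0.2013] [array([ 518. , -253.7]), array([ 4.2, 11. ]), np.float64(3.2)]
0.195 [349. 335.] 67 [ 0.5222 -0.2289  0.2004] [array([ 522.8, -228.6]), array([5.1, 9.8]), np.float64(11.2)]
0.165 [324. 210.] 83 [ 0.4134 -0.2583  0.1741] [array([ 416. , -257.8]), array([ 8.7, 26.2]), np.float64(10.9)]
0.165 [215. 239.] 1078 [ 0.4448 -0.3552  0.1791] [array([ 446.2, -356.2]), array([32.1, 31.6]), np.float64(77.0)]
0.165 [321. 316.] 90 [ 0.5171 -0.2545  0.1745] [array([ 517.9, -254. ]), array([ 4.6, 10.9]), np.float64(5.9)]
0.165 [347. 322.] 77 [ 0.5221 -0.2292  0.1745] [array([ 523.8, -228.6]), array([ 5.5, 10. ]), np.float64(15.8)]
```

View pics/w3.png

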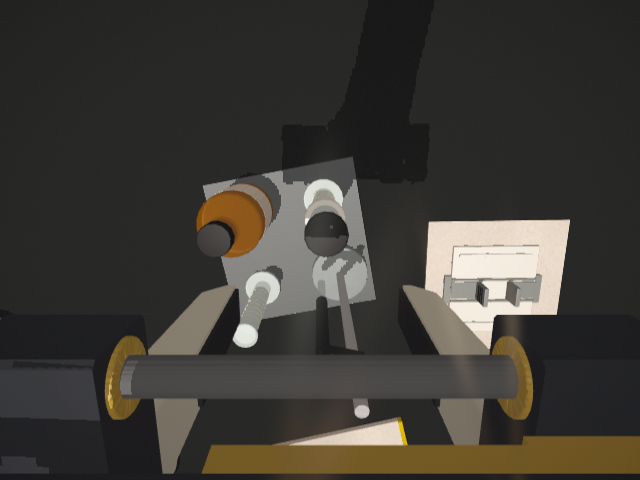

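The stopper disc at (326,235) measures 35 mm across at (0.426, −0.256, 0.224), which fits. The rod and electrode are about 95 mm further out in x and the bottle cap is at (215,239), both clear of the jaws. Descend.

Emit:
move_arm(
  motion=[
    [-0.003,0.006,0.04,0],
    [-0.003,0.006,0.08,0],
    [-0.003,0.006,0.105,0],
    [-0.003,0.006,0.115,0],
    [-0.003,0.006,0.115,0],
    [-0.003,0.006,0.115,0],
  ],
  hand=0.062,
)

```text
time_s: 10.9
ee_pos: [0.4293, -0.2516, 0.2597]
tool_rot: [-0.095, 3.138, -0.0]
ft_force: [0.4, 0.4, 0.2]
grip_width: 0.0621
```

```bash
python3 -c "
from h import *
go(.426,-.256,.165,93)"
```

```text
t 10.9 pos [ 0.4293 -0.2516  0.2597] yang 93.5 tilt [ 0.002 -0.   ] q7 1.64 F [0.4 0.4 0.2] w 0.0621
  -> shift [ 0.0038 -0.0042  0.0947] turn 0.5 (or 0.5 -179.5 )
```

Emit:
move_arm(
  motion=[
    [0.003,-0.004,0.01,0],
    [0.003,-0.004,0.02,0],
    [0.003,-0.004,0.03,0],
    [0.003,-0.004,0.03,0],
    [0.003,-0.004,0.03,0],
    [0.003,-0.004,0.03,0],
  ],
)

```text
time_s: 11.5
ee_pos: [0.4256, -0.2566, 0.2289]
tool_rot: [-0.093, 3.14, -0.0]
ft_force: [-0.5, 0.3, 0.4]
grip_width: 0.0625
```

```bash
python3 -c "
from h import *
go(.426,-.256,.165,93)"
```

```text
t 11.5 pos [ 0.4256 -0.2566  0.2289] yang 93.4 tilt [ 0.001 -0.   ] q7 1.62 F [-0.5  0.3  0.4] w 0.0625
  -> shift [-0.0003  0.0006  0.0639] turn 0.4 (or 0.4 -179.6 )
```

Emit:
move_arm(
  motion=[
    [0,0,0.015,0],
    [0,0,0.03,0],
    [0,0,0.045,0],
    [0,0,0.058,0],
    [0,0,0.064,0],
    [0,0,0.064,0],
    [0,0,0.064,0],
    [0,0,0.064,0],
  ],
)

```text
time_s: 12.3
ee_pos: [0.4259, -0.2567, 0.1653]
tool_rot: [-0.092, 3.139, -0.001]
ft_force: [-0.3, 0.0, 0.0]
grip_width: 0.0617
```

```bash
python3 -c "
from h import *
go(.426,-.256,.165,93)"
```

```text
t 12.3 pos [ 0.4259 -0.2567  0.1653] yang 93.4 tilt [ 0.001 -0.001] q7 1.54 F [-0.3  0.   0. ] w 0.0617
  -> shift [-0.0002  0.0007  0.0003] turn 0.4 (or 0.4 -179.6 )
```

Emit:
move_arm(
  motion=[
    [0,0,0,0],
    [0,0,0,0],
    [0,0,0,0],
    [0,0,0,0],
  ],
  hand=0.033,
)

```text
time_s: 12.7
ee_pos: [0.4253, -0.2566, 0.1647]
tool_rot: [-0.092, 3.14, 0.0]
ft_force: [-0.4, 0.9, 0.8]
grip_width: 0.0353
```

Emit:
move_arm(
  motion=[
    [0,0,0,0],
    [0,0,0,0],
    [0,0,0,0],
    [0,0,0,0],
    [0,0,0,0],
  ],
  hand=0.022,
  newtons=30,
)

```text
time_s: 13.2
ee_pos: [0.4254, -0.2565, 0.1647]
tool_rot: [-0.093, 3.14, 0.0]
ft_force: [-0.0, 0.5, 1.1]
grip_width: 0.0355
```

Emit:
move_arm(
  motion=[
    [0,0,-0.002,0],
    [0,0,-0.006,0],
    [0,0,-0.012,0],
    [0,0,-0.02,0],
    [0,0,-0.03,0],
    [0,0,-0.04,0],
    [0,0,-0.05,0],
    [0,0,-0.05,0],
  ],
)

```text
time_s: 14.0
ee_pos: [0.4264, -0.2569, 0.2164]
tool_rot: [-0.092, 3.137, -0.003]
ft_force: [0.4, 0.0, -3.2]
grip_width: 0.0352
```

The opening reads 35 mm rather than 29 mm, so the jaws may be on the stopper or collar. I'll look before going on.

```bash
python3 - <<'E'
from h import *
go(.426,-.256,.165,93)
p,d,C=snap("side"); q,_,_=snap("scene")
a=cv2.resize(p[60:220,350:470],(400,533),interpolation=2); b=cv2.resize(q[40:200,210:330],(400,533),interpolation=2); save("g1",np.hstack([a,b]))
E
```

```text
t 14.0 pos [ 0.4264 -0.2569  0.2164] yang 93.4 tilt [ 0.003 -0.002] q7 1.6 F [ 0.4  0.  -3.2] w 0.0352
  -> shift [0.0006 0.001  0.0514] turn 0.4 (or 0.4 -179.6 )
```

View pics/g1.png

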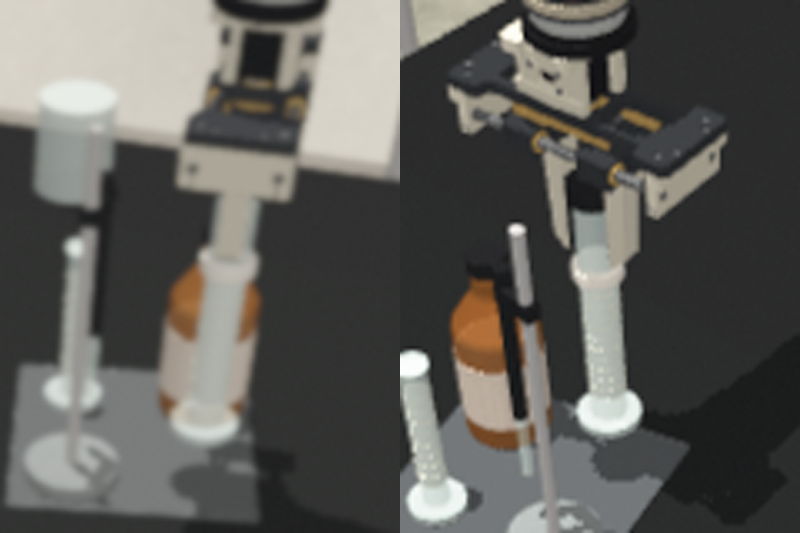

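The side (left) and scene (right) crops show the cylinder hanging upright with its foot clear of the mat. The tips straddle the glass between collar and stopper, but the upper part of the fingers bears on the stopper (36 mm). That explains the width reading. With the centre of mass below the grip, the hold is stable and central, so I'll carry it slowly.

Emit:
move_arm(
  motion=[
    [0,0,-0.006,0],
    [0,0,-0.016,0],
    [0,0,-0.028,0],
    [0,0,-0.04,0],
    [0,0,-0.052,0],
    [0,0,-0.06,0],
    [0,0,-0.065,0],
    [0,0,-0.065,0],
  ],
)

```text
time_s: 14.9
ee_pos: [0.4256, -0.2567, 0.2803]
tool_rot: [-0.092, 3.139, -0.001]
ft_force: [-0.3, 0.1, -3.3]
grip_width: 0.0353
```

```bash
python3 -c "
from h import *
go(.529,.3215,.28,93.4)"
```

```text
t 14.9 pos [ 0.4256 -0.2567  0.2803] yang 93.4 tilt [ 0.001 -0.001] q7 1.68 F [-0.3  0.1 -3.3] w 0.0353
  -> shift [-1.371e-01  5.712e-01  1.000e-04] turn -0.0 (or 180.0 -0.0 )
```

Emit:
move_arm(
  motion=[
    [-0.001,0.004,0,0],
    [-0.003,0.012,0,0],
    [-0.006,0.024,0,0],
    [-0.01,0.04,0,0],
    [-0.014,0.06,0,0],
    [-0.02,0.082,0,0],
    [-0.025,0.104,0,0],
    [-0.03,0.126,0,0],
  ],
)

```text
time_s: 15.7
ee_pos: [0.4478, -0.1267, 0.2796]
tool_rot: [0.095, -3.14, -0.001]
ft_force: [-0.0, -0.7, -2.9]
grip_width: 0.0355
```

Emit:
move_arm(
  motion=[
    [-0.005,0.022,0,0],
    [-0.011,0.044,0,0],
    [-0.016,0.066,0,0],
    [-0.021,0.088,0,0],
    [-0.026,0.11,0,0],
    [-0.032,0.132,0,0],
    [-0.037,0.154,0,0],
    [-0.042,0.176,0,0],
  ],
)

```text
time_s: 16.5
ee_pos: [0.4788, 0.0513, 0.2795]
tool_rot: [0.095, -3.14, -0.001]
ft_force: [0.3, -0.7, -3.6]
grip_width: 0.0353
```

Emit:
move_arm(
  motion=[
    [-0.005,0.022,0,0],
    [-0.011,0.044,0,0],
    [-0.016,0.066,0,0],
    [-0.021,0.088,0,0],
    [-0.026,0.11,0,0],
    [-0.032,0.13,0,0],
    [-0.036,0.148,0,0],
    [-0.04,0.164,0,0],
  ],
)

```text
time_s: 17.3
ee_pos: [0.5086, 0.2176, 0.2794]
tool_rot: [0.096, -3.139, -0.001]
ft_force: [-0.7, 0.7, -3.0]
grip_width: 0.0355
```

```bash
python3 -c "
from h import *
go(.529,.3215,.28,93.4)"
```

```text
t 17.3 pos [0.5086 0.2176 0.2794] yang 93.5 tilt [-0.001  0.001] q7 0.74 F [-0.7  0.7 -3. ] w 0.0355
  -> shift [-0.0268  0.1025 -0.0005] turn 0.1 (or 0.1 -179.9 )
```

Emit:
move_arm(
  motion=[
    [-0.006,0.015,0,0],
    [-0.011,0.034,0,0],
    [-0.016,0.053,0,0],
    [-0.02,0.07,0,0],
    [-0.023,0.085,0,0],
    [-0.025,0.095,0,0],
    [-0.026,0.101,0,0],
    [-0.026,0.101,0,0],
  ],
)

```text
time_s: 18.1
ee_pos: [0.529, 0.3185, 0.2794]
tool_rot: [0.095, -3.14, -0.0]
ft_force: [-0.1, 0.3, -3.2]
grip_width: 0.0356
```

```bash
python3 - <<'E'
from h import *
go(.529,.3215,.20,93.4)
for n in("scene","side"):
    p,d,C=snap(n); W=cloud(C,d); R,t,f,cx,cy=C
    o=-R.T@t
    for lo,hi in((.13,.16),(.18,.22),(.22,.25)):
        m=(W[...,2]>lo)&(W[...,2]<hi)&(d>0)&(np.hypot(W[...,0]-.529,W[...,1]-.3215)<.05)
        P=W[m]; r=.0145
        if len(P)<5: print(n,lo,len(P)); continue
        q=np.median(P,0); e=np.array([.529,.3215])-o[:2]; e/=np.linalg.norm(e)
        print(n,lo,len(P),q.round(4),"+r:",(q[:2]+e*r*.85).round(4))
    np.savez(n+"2.npz",p=p,d=d,R=C[0],t=C[1],f=C[2:])
    x=R@np.array([.529,.3215,.17])+t; u,v=int(cx+f*x[0]/x[2]),int(cy+f*x[1]/x[2]); print(u,v)
    u=max(60,min(580,u)); v=max(80,min(400,v))
    globals()[n]=cv2.resize(p[v-80:v+80,u-60:u+60],(400,533),interpolation=2)
save("h1",np.hstack([scene,side]))
E
```

```text
t 18.1 pos [0.529  0.3185 0.2794] yang 93.5 tilt [-0.001  0.   ] q7 0.62 F [-0.1  0.3 -3.2] w 0.0356
  -> shift [-0.0002  0.003   0.0794] turn 0.1 (or 0.1 -179.9 )
scene 0.13 142 [0.5419 0.3215 0.1454] +r: [0.5298 0.3189]
scene 0.18 212 [0.542  0.3211 0.2002] +r: [0.53   0.3185]
scene 0.22 170 [0.5424 0.3212 0.2353] +r: [0.5303 0.3186]
456 276
side 0.13 205 [0.5228 0.3293 0.144 ] +r: [0.5288 0.3186]
side 0.18 297 [0.5222 0.3294 0.2003] +r: [0.5283 0.3186]
side 0.22 245 [0.5222 0.3295 0.2358] +r: [0.5282 0.3187]
284 318
```

View pics/h1.png

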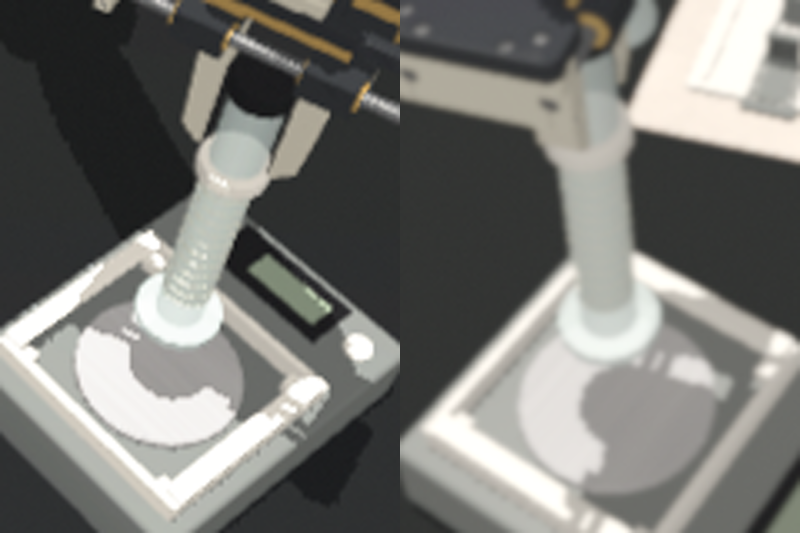

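Both views show the cylinder upright over the bare pan, with the axis at (0.529, 0.319) at all three heights, so no tilt. It needs 3 mm in y; its foot is about 62 mm above the pan.

Emit:
move_arm(
  motion=[
    [0,0.001,0.006,0],
    [0,0.002,0.016,0],
    [0,0.003,0.028,0],
    [0,0.003,0.04,0],
    [0,0.003,0.05,0],
    [0,0.003,0.055,0],
    [0,0.003,0.055,0],
    [0,0.003,0.055,0],
  ],
)

```text
time_s: 19.0
ee_pos: [0.5297, 0.3208, 0.2249]
tool_rot: [-0.092, 3.14, 0.001]
ft_force: [-0.2, 0.8, -2.6]
grip_width: 0.0352
```

```bash
python3 -c "
from h import *
go(.529,.3215,.2177,93.4)"
```

```text
t 19.0 pos [0.5297 0.3208 0.2249] yang 93.4 tilt [0.    0.001] q7 0.58 F [-0.2  0.8 -2.6] w 0.0352
  -> shift [0.0006 0.0008 0.0072] turn -0.0 (or 180.0 -0.0 )
```

Emit:
move_arm(
  motion=[
    [0,0.001,0.002,0],
    [0,0.001,0.004,0],
    [0,0.001,0.0055,0],
    [0,0.001,0.0065,0],
    [0,0.001,0.007,0],
    [0,0.001,0.007,0],
    [0,0.001,0.007,0],
  ],
)

```text
time_s: 19.7
ee_pos: [0.5295, 0.3215, 0.2178]
tool_rot: [-0.092, 3.14, 0.0]
ft_force: [-0.3, 0.0, -1.8]
grip_width: 0.0352
```

Emit:
move_arm(
  motion=[
    [0,0,0.0003,0],
    [0,0,0.0006,0],
    [0,0,0.0006,0],
    [0,0,0.0006,0],
  ],
)

```text
time_s: 20.1
ee_pos: [0.5296, 0.3217, 0.2177]
tool_rot: [-0.092, 3.139, 0.001]
ft_force: [0.1, -0.9, 2.8]
grip_width: 0.0354
```

Contact: the force changed from −3 to +3 N. Open a little at a time.

Emit:
move_arm(
  motion=[
    [0,0,0,0],
    [0,0,0,0],
    [0,0,0,0],
    [0,0,0,0],
    [0,0,0,0],
  ],
  hand=0.039,
)

```text
time_s: 20.6
ee_pos: [0.5295, 0.3215, 0.2169]
tool_rot: [0.092, -3.14, -0.0]
ft_force: [0.4, -0.8, -0.2]
grip_width: 0.0389
```

Emit:
move_arm(
  motion=[
    [0,0,0,0],
    [0,0,0,0],
    [0,0,0,0],
    [0,0,0,0],
    [0,0,0,0],
  ],
  hand=0.064,
)

```text
time_s: 21.1
ee_pos: [0.5295, 0.3215, 0.2171]
tool_rot: [-0.092, 3.14, 0.0]
ft_force: [0.5, -0.5, -0.4]
grip_width: 0.0635
```

```bash
python3 -c "
from h import *
go(.5295,.3217,.30,93.4)"
```

```text
t 21.1 pos [0.5295 0.3215 0.2171] yang 93.4 tilt [0. 0.] q7 0.57 F [ 0.5 -0.5 -0.4] w 0.0635
  -> shift [-0.      0.0002 -0.0829] turn -0.0 (or 180.0 -0.0 )
```

Emit:
move_arm(
  motion=[
    [0,0,-0.01,0],
    [0,0,-0.025,0],
    [0,0,-0.045,0],
    [0,0,-0.065,0],
    [0,0,-0.09,0],
    [0,0,-0.12,0],
    [0,0,-0.15,0],
    [0,0,-0.15,0],
  ],
)

```text
time_s: 21.9
ee_pos: [0.5299, 0.3237, 0.3727]
tool_rot: [-0.092, 3.133, 0.011]
ft_force: [-0.9, 0.9, 0.4]
grip_width: 0.0643
```

```bash
python3 - <<'E'
from h import *
go(.529,.3215,.20,93.4)
for n in("scene","side"):
    p,d,C=snap(n); W=cloud(C,d); o=-C[0].T@C[1]
    e=np.array([.529,.3215])-o[:2]; e/=np.linalg.norm(e)
    for lo,hi,r in((.08,.18,.0145),(.21,.255,.0145),(.263,.274,.018)):
        P=W[(W[...,2]>lo)&(W[...,2]<hi)&(d>0)&(np.hypot(W[...,0]-.529,W[...,1]-.3215)<.04)]
        q=np.median(P,0); print(n,lo,len(P),q.round(4),"axis",(q[:2]+e*r*.85).round(4),"top",P[:,2].max().round(3))
    # pad/cover
    m=(abs(W[...,2]-.008)<.003)&(d>0)&(np.hypot(W[...,0]-.54,W[...,1]+.014)<.1)&(p[...,2]>150)
    print("cover",[np.round(x,1) for x in cv2.minAreaRect((W[m][:,:2]*1000).astype(np.float32))])
    save("end_"+n,p)
E
```

```text
t 21.9 pos [0.5299 0.3237 0.3727] yang 93.4 tilt [0.007 0.007] q7 0.67 F [-0.9  0.9  0.4] w 0.0643
  -> shift [ 0.0023 -0.0033  0.1726] turn -0.0 (or 180.0 -0.0 )
scene 0.08 444 [0.5427 0.3243 0.1341] axis [0.5307 0.3217] top 0.18
scene 0.21 265 [0.5427 0.3242 0.2321] axis [0.5306 0.3216] top 0.255
scene 0.263 90 [0.5454 0.3247 0.2694] axis [0.5305 0.3215] top 0.274
cover [array([541.2,  -8.2]), array([190.4, 178.6]), np.float64(21.9)]
side 0.08 605 [0.5224 0.3333 0.1325] axis [0.5284 0.3225] top 0.18
side 0.21 444 [0.5221 0.3335 0.2283] axis [0.5282 0.3227] top 0.255
side 0.263 100 [0.52   0.3357 0.2696] axis [0.5275 0.3223] top 0.274
cover [array([537.5, -10.4]), array([188.2, 188.7]), np.float64(3.8)]
```

View pics/end_scene.png

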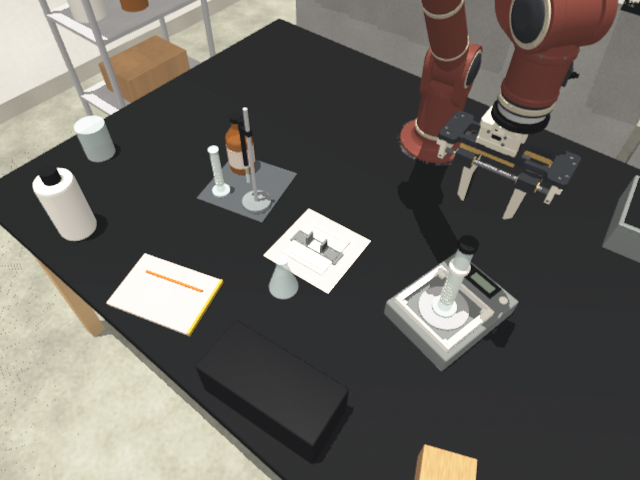

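The final view shows the stoppered cylinder upright on the pan (445,300), the cover flat on the pad (318,248) and everything else unmoved. The gripper is well clear, so I'll hand in.

```bash
python3 -c "
from h import *
print(ctrl.sign_off())"
```

```text
the job is handed in; nothing more can be done
None
```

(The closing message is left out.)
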